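# Change out a bayonet filter and hang the drain pail

### The job

Turn the blue-capped filter anticlockwise in its filter head until it meets the stop, lift it out, and lower it into the steel pail as it stands on the bench, letting go only once it is down rather than dropping it. Then swing the pail's bail up to upright while the pail still stands on the bench, carry the pail by it, and hang the bail across both prongs of the fork hook so that the pail hangs free with the filter in it. Keep the pail from tipping over, and leave the standing hex adapter, the grey spacer ring and the small coupler beside the work where they are.

Things in the scene. Friction and masses are not known exactly. Their poses are not given: they have to be found in the camera images.
- filter_head: Fixed aluminium bayonet filter head: round socket 80 mm across, foot 94 mm, 54 mm high, brass stubs at +-y out to 58 mm. Origin on the table under its centre, z up the bore. The filter stands on its inner floor, 6 mm up. Red rim marks: locked direction (+-x of the head). Green rim marks: free direction, 1.05 rad (60 deg) anticlockwise from above.
- filter: Loose filter, 0.15 kg, 85 mm high. White cylinder, radius 20, up to 50 mm; blue flange, radius 26, 50 to 57 mm; blue wing grip 14 mm thick (y), 46 mm long (x), 57 to 85 mm. Origin: centre of underside, z up, x along the wing. Starts locked, its x axis 0 to 0.25 rad anticlockwise of the head's; at 1.05 rad it meets the stop and lifts straight out (50 mm to clear). Only friction resists turning.
- filter_grip (a point): Point on the filter's axis in the wing, 77 mm above its underside, a good height to pinch the wing from above across its thickness (fingertips may reach 18 mm lower).
- filter_lug (a point): Point in the filter's +x lug, 25 mm from its axis, 37 mm above its underside. Two lugs (9 mm wide, 6 mm high, on +-x, out to radius 29 mm) lie under the head's steel roof ring (48 to 54 mm above the table, hole radius 21.5 mm, 2 mm vertical play) until they stand under its two slots at the stop.
- pail: Loose open steel pail, 0.35 kg, 92 mm across the rim, 60 mm high, wall and floor 3 mm (inner radius 40 mm at the floor, 43 mm at the rim). Origin at the centre of its underside, z up. The bail pivots on ears at the pail's +-y sides, 56 mm up.
- bail (a joint): Angle of the pail's swing bail (rad): 0 = lying flat, level, out over the pail's -x side (start); 1.57 = upright above the pail; limit 2.0. It turns about the pail's y axis at the height of 56 mm and falls back flat by its own weight (60 g) if let go while the pail stands.
- bail_grip (a point): Middle of the bail's black sleeve, 14 mm thick, 44 mm long (along the pail's y), 83 mm from the pivot axis: at the start out to the pail's -x and 56 mm up, with 30 mm free between it and the pail; when upright 139 mm above the pail's underside. Beyond it the cross wire is 6 mm thick, straight to 50 mm either side of the middle. The sleeve turns easily on the wire.
- hook_stand: Fixed fork hook; bring the bail in over the tips from -x (the pail is too wide to pass between the prongs), then lower. Origin: table, centre of foot (130 x 110 x 8 mm), z up. Post 16 mm at x = +50 mm; two 8 mm prongs at y = +-38 mm point to -x, red tips at x = -72 mm, top 206 mm. Valleys at x = -41 to -49 mm, upper side 184 mm, rising to 198 mm behind. Fingers on the sleeve fit between.
- hook_seat (a point): Where the middle of the bail's cross wire lies once hung: midway between the prongs in the valleys, 45 mm to -x of the stand's origin, 187 mm above the table. The bail lies along the stand's y axis (either way round); the pail then hangs about 48 mm above the table.
- hex_adapter: Bystander: galvanised hex adapter standing on end, 51 x 44 mm, 94 mm high, origin at the centre of its underside.
- spacer_ring: Bystander: grey steel spacer ring, 54 mm across, 12 mm high, origin at the centre of its underside.
- coupler_small: Bystander: small galvanised hose coupler lying down, 31 x 68 x 27 mm, origin at the centre of its underside.
Not all that is in view belongs to the job. Leave any pink or red look-alike of the filter alone. What is shaped like the pail but pink is not meant.

How it is judged:
On the way, in this order (a step that is already met when the one before it is completed fails the run):
1. the filter is turned to its stop while still seated in the head (y of filter_lug in the frame of filter_head above 0.0185 m and z of filter in the frame of filter_head below 0.012 m), for 0.1 s.
2. the filter is lifted clear of the head (z of filter in the frame of filter_head above 0.056 m), for 0.05 s.
3. the filter is down in the pail, released, the pail standing on the bench (z of filter in the frame of pail between -0.005 and 0.03 m and distance between filter and pail below 0.05 m and contact force between the fingers and filter below 0.1 N and linear speed of filter below 0.05 m/s and height (world z) of pail below 0.01 m), for 0.2 s.
4. the bail is raised upright while the pail stands on the bench (value of joint bail above 1.3 rad and height (world z) of pail below 0.012 m), for 0.1 s.
At the end, for the whole second after the job is handed in: The pail hangs at rest by its bail across both prongs, in the valleys (bail middle within 20 mm sideways, about 18 mm along the prongs, 180 to 197 mm up), underside over 30 mm up, tilt under 0.3 rad, under 0.08 m/s, the filter down inside it (foot under 30 mm above the pail's underside) (z of filter in the frame of pail between -0.005 and 0.03 m and distance between filter and pail below 0.05 m and x of bail_grip in the frame of hook_stand between -0.065 and -0.028 m and y of bail_grip in the frame of hook_stand between -0.02 and 0.02 m and z of bail_grip in the frame of hook_stand between 0.18 and 0.197 m and contact force between pail and hook_stand above 1.5 N and height (world z) of pail above 0.03 m and angle between pail's own z axis and vertical below 0.3 rad and linear speed of pail below 0.08 m/s); the robot touches nothing.
It fails at once if a bystander (hex adapter, spacer ring or coupler) is moved more than 30 mm (distance of any of hex_adapter, spacer_ring, coupler_small from where it was at the start of the episode above 0.03 m).
It fails at once if the pail is tipped by more than 0.6 rad (angle between pail's own z axis and vertical above 0.6 rad).
It fails at once if the filter is dropped: it falls faster than 0.7 m/s with no finger on it (linear speed of filter above 0.7 m/s and contact force between the fingers and filter below 0.1 N).
It also fails if it takes over 72 s, if anything falls off the work surface, if the arm or the gripper's body presses on something with over 40 N, if the wrist force passes 120 N, or if a joint passes its speed limit or range.

### The arm

A 6-joint arm with a two-finger parallel gripper is mounted at the origin on a cart in front of the work surface, level with it; the furniture and walls round the work are solid. World frame = base frame: x ahead of the robot, y to its left, z up, the work surface at z = 0. Lengths are in m, angles in rad, forces in N, time in s.
With the tool pointing down it reaches from about 0.4 to 0.925 m from the base axis. Payload 12.5 kg.
Tool frame: the origin (TCP) lies at the very end of the fingers, on their centre line; the grasp point (between the pads) lies grip_point_offset behind it (grip_point_offset is the distance from the TCP to the grasp point, in m); z points along the fingers, y is the line along which they close (so a half turn about z gives the same grasp; the last joint's range is limited). The gripper opens to 95 mm and grips with 3 to 60 N. Pads are 20 mm wide; open, the fingers measure 119 mm over their backs; the gripper's body (75 mm by 180 mm) begins 59 mm behind the grasp point.
Start: joints at [1.11, 0.491, 1.559, -0, 1.092, -0.106], TCP at [0.217, 0.586, 0.215] pointing down, gripper open.
Joint ranges: [-3.1, 3.1], [-0.84, 2.19], [0.05, 2.79], [-1.13, 4.28], [0.06, 2.93], [-2.69, 2.69]. Speed limits (rad/s): [2.22, 2.22, 2.79, 3.14, 3.14, 3.14].

### API

Orientations are given as a 3x3 rotation matrix whose columns are the frame's x, y, z axes.
In Python, from workcell import observe, get_image, camera_info, finish_job, grip_point_offset gives the robot as it stands.
- The arm moves only by the tool arm_command, never from a script. Its argument "deltas" is one flat list of numbers, 5 for each row, row after row: the shift along the tool's x, y, z as a fraction of full scale, then the turn about the tool's z as a fraction of full scale, then the opening, from -1 (shut) to 1 (fully open). A call has 1 to 5 rows; each row shifts and turns the commanded pose from where the row before left it, along the tool's axes as they then stand; what a row does not reach is not made up. Full scale, the value 1, is 0.05 m for a shift and 360 degrees for a turn. A row lasts 1/8 s, in which the tool goes at most 62.5 mm and 10.7 degrees, less where a joint would pass 70% of its speed; a pose out of reach is approached as far as the arm can. A call with a number of a shift or a turn outside -1 to 1 is refused whole. A call with a gripper value outside its range is refused whole. The fingers move at their own pace and stop on an object; "squeeze" is the grip in N (left out, the last holds). Time passes only in rows, so rows that do not move let the fingers close. It gives the time, the measured TCP pose, the force, the opening and the grip force at its end, in the units of the state.
- observe(): the state, without advancing time (a new reading comes with each control period).
- get_image(name): name is "scene" or "top" or "wrist"; returns the picture (384x512x3 uint8, blue, green, red); there is no depth.
- camera_info(name): a dict with "camera_matrix" (3x3 intrinsics, pixels), "world_from_camera" (4x4, takes a point from camera to world coordinates). Camera axes: x right, y up, looking along -z (the intrinsics and any distortion apply to the point x, -y, -z); pixel columns grow to the right and rows downward; lengths in m; the calibration is good to about 2 mm. A picture is of the moment at which its call begins: read the wrist's pose just before it. camera_info takes no time and is no camera call; for the wrist camera it gives the pose at the moment of the call.
- finish_job(): hands the job in; it is judged then, once.
The state is a dict: "clock": time; "joints": joint angles; "joint_velocities": joint speeds; "effort": joint torques, N m; "ee_pos": TCP position; "tcp_rot": TCP orientation; "wrist_force": force on the tool from outside, world axes, zero at the start; "wrist_torque": the same for the moment, N m; "finger_gap": finger opening in m; "grasp_force": force on a finger pad.
Only numpy, scipy, OpenCV 4.12 (cv2) and the standard library are available. Lean on these libraries where they do the work, as an engineer would, in place of code of your own. Each camera call takes 0.05 s, during which the arm holds its last target. There are 200 camera calls.

## Working session

There is one attempt and no reset: what is moved stays moved. The work goes in short steps, Python scripts to look and compute and a tool call to move; the robot and the scene stay as the last step left them, time stands still between calls to the robot, and variables do not carry over. Pictures are saved under pics/ and viewed, at most 10 in all, crops included, and the job is handed in when it is done.

Besides the shell and the picture viewer there is one more tool, called after "Emit:" as a command line: name --argument value ..., lists and objects as JSON in quotes. arm_command: Moves the arm, as the interface text tells. Shift numbers are shares of 0.05 m and turn numbers shares of 360 degrees, none past 1 either way. Its arguments: {"type":"object","properties":{"deltas":{"type":"array"},"squeeze":{"type":"number"}},"required":["deltas"]}

```bash
mkdir -p pics
python3 - <<'E'
from workcell import *
import cv2,numpy as np
a=get_image("scene");b=get_image("top")
cv2.imwrite("pics/scene.png",a);cv2.imwrite("pics/top.png",b)
cv2.imwrite("pics/both.png",np.hstack([cv2.resize(a,(400,300)),cv2.resize(b,(400,300))]))
for n in("scene","top","wrist"):
    c=camera_info(n);print(n,{k:np.round(np.array(v),3).tolist() for k,v in c.items() if not isinstance(v,str)})
s=observe();print(s,grip_point_offset)
E
```

```text
scene {'camera_matrix': [[497.432, 0.0, 251.824], [0.0, 497.432, 182.525], [0.0, 0.0, 1.0]], 'world_from_camera': [[-0.865, 0.385, -0.321, 0.131], [-0.501, -0.677, 0.539, 0.697], [-0.01, 0.627, 0.779, 1.147], [0.0, 0.0, 0.0, 1.0]]}
top {'camera_matrix': [[391.642, 0.0, 260.533], [0.0, 391.642, 188.697], [0.0, 0.0, 1.0]], 'world_from_camera': [[0.017, 0.986, -0.163, 0.376], [-1.0, 0.018, 0.008, 0.009], [0.011, 0.163, 0.987, 1.398], [0.0, 0.0, 0.0, 1.0]]}
wrist {'camera_matrix': [[266.608, 0.0, 257.218], [0.0, 266.608, 194.699], [0.0, 0.0, 1.0]], 'world_from_camera': [[0.347, -0.902, -0.257, 0.145], [0.938, 0.333, 0.097, 0.612], [-0.002, -0.275, 0.961, 0.384], [0.0, 0.0, 0.0, 1.0]]}
{'clock': 0.1, 'joints': array([ 1.11039410e+00,  4.91458496e-01,  1.55939255e+00, -2.59358844e-05,
        1.09174330e+00, -1.05605915e-01]), 'joint_velocities': array([ 1.30584324e-03, -2.63290386e-04, -3.86937413e-03,  8.41550119e-06,
       -4.73340990e-04,  6.61687607e-04]), 'effort': array([ 2.94759928e-03, -6.13628697e+01, -2.58605576e+01,  6.94456813e-02,
        4.70868743e-02, -3.93733455e-05]), 'ee_pos': array([0.21700996, 0.58587063, 0.21414414]), 'tcp_rot': array([[-9.37721409e-01,  3.47387937e-01, -4.24441202e-04],
       [ 3.47388186e-01,  9.37720974e-01, -9.07617384e-04],
       [ 8.27120872e-05, -9.98538111e-04, -9.99999498e-01]]), 'wrist_force': array([-0.11507684,  0.65491653, -0.06104275]), 'wrist_torque': array([ 0.03192886,  0.07434811, -0.00748259]), 'grasp_force': 0.0, 'finger_gap': 0.09508265354827079} 0.0188
```

View pics/top.png

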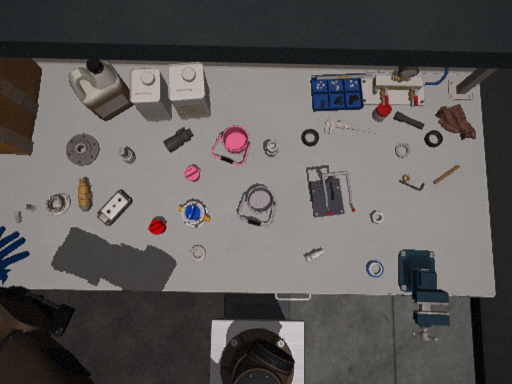

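View pics/scene.png

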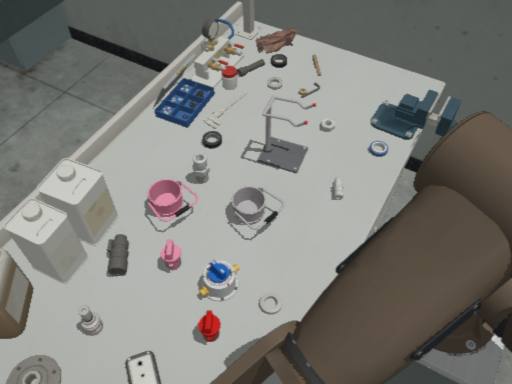

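Candidates seen in the top view:
- **Filter:** blue-capped in the head at (194,213). Look-alikes are pink at (192,173) and red at (157,226).
- **Pail:** grey at (260,200) with its sleeve at (254,222). The pink pail at (235,140) is not meant.
- **Hook:** foot at (326,195), with red tips at (330,213) and (353,210).
- **Bystanders:** ring at (198,253), hex adapter at (271,148), coupler at (315,255).

I choose the blue filter and the grey pail.

```bash
cat > h.py <<'E'
from workcell import *
import cv2,numpy as np
def ray(c,u,v,z):
    K=np.array(c["camera_matrix"]);T=np.array(c["world_from_camera"])
    d=np.linalg.inv(K)@[u,v,1];d=T[:3,:3]@[d[0],-d[1],-d[2]];o=T[:3,3]
    return o+d*(z-o[2])/d[2]
def proj(c,p):
    T=np.linalg.inv(np.array(c["world_from_camera"]));q=T[:3,:3]@np.array(p)+T[:3,3]
    r=np.array(c["camera_matrix"])@[q[0],-q[1],-q[2]];return r[:2]/r[2]
def blobs(im,lo,hi,box=None,amin=6):
    m=cv2.inRange(cv2.cvtColor(im,cv2.COLOR_BGR2HSV),np.array(lo),np.array(hi))
    if box:
        k=np.zeros_like(m);x0,y0,x1,y1=box;k[y0:y1,x0:x1]=255;m&=k
    n,l,s,ce=cv2.connectedComponentsWithStats(m)
    out=[]
    for i in range(1,n):
        if s[i,4]>=amin:
            p=np.argwhere(l==i)[:,::-1].astype(np.float32);out.append((ce[i],s[i,4],cv2.minAreaRect(p),p))
    return sorted(out,key=lambda t:-t[1])
E
python3 - <<'E'
from h import *
c=camera_info("top");print([k for k in c])
b=cv2.imread("pics/top.png")
f=lambda nm,bl,z:[print(nm,np.round(t[0],1),t[1],np.round(ray(c,*t[0],z),3),np.round(t[2][1],1),round(t[2][2])) for t in bl[:4]]
f("blue",blobs(b,(100,120,60),(130,255,255),(170,190,220,235)),.08)
f("brass",blobs(b,(10,120,80),(32,255,255),(170,190,220,235),4),.035)
f("redtip",blobs(b,(0,120,70),(8,255,255),(315,190,365,225),2),.2)
f("black",blobs(b,(0,0,0),(180,255,40),(235,210,275,232)),.056)
f("foot",blobs(b,(0,0,20),(180,90,95),(300,160,360,225),100),.008)
for n,u,v in(("ring",198,253),("hex",271,148),("coup",315,255),("pailrim",260,199)): print(n,ray(c,u,v,.06 if n!="ring" else .012))
cv2.imwrite("pics/crop.png",cv2.resize(b[150:250,165:365],None,fx=4,fy=4,interpolation=cv2.INTER_CUBIC))
E
```

```text
['camera_matrix', 'world_from_camera']
blue [192.2 212.2] 173 [0.51  0.227 0.08 ] [14. 14.] 90
brass [206.2 217.9] 32 [0.496 0.185 0.035] [5. 6.] 90
brass [180.  207.9] 19 [0.529 0.278 0.035] [4. 4.] 90
redtip [328.8 213. ] 10 [ 0.503 -0.212  0.2  ] [2. 3.] 90
redtip [353.1 209.9] 8 [ 0.514 -0.287  0.2  ] [2. 2.] 90
black [253.9 222. ] 42 [0.482 0.019 0.056] [11.7  3.6] 16
foot [324.7 193.8] 1197 [ 0.592 -0.233  0.008] [51.6 31.6] 80
ring [0.37458489 0.21182277 0.012     ]
hex [ 0.74400087 -0.036403    0.06      ]
coup [ 0.37465562 -0.18954327  0.06      ]
pailrim [ 0.56189049 -0.00074064  0.06      ]
```

View pics/crop.png

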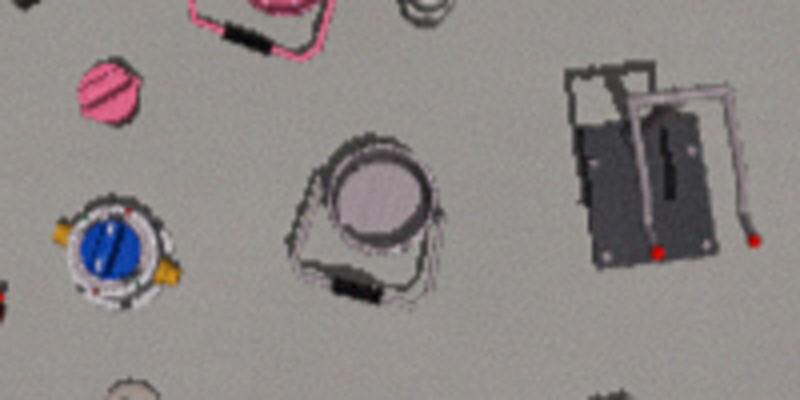

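The crop confirms the choice: a blue cap with its wing near vertical in the ring with brass stubs, centre at crop (110,248). The grey pail has its sleeve at crop (357,290), and the fork tips are at crop (657,253) and (754,241). Next I move over the filter.

Emit:
arm_command --deltas '[-0.8,-0.466,0,0,1,-0.8,-0.466,0,0,1,-0.8,-0.466,0,0,1,-0.8,-0.466,0,0,1,-0.8,-0.466,0,0,1]'

```text
clock: 0.72
ee_pos: [0.3649, 0.4061, 0.2145]
tcp_rot: [[-0.938, 0.347, -0.0], [0.347, 0.938, -0.0], [0.0, -0.0, -1.0]]
wrist_force: [-0.7, -0.1, -0.5]
finger_gap: 0.0951
grasp_force: 0.0
```

Emit:
arm_command --deltas '[-0.8,-0.466,0,0,1,-0.8,-0.466,0,0,1,-0.8,-0.466,0,0,1,-0.8,-0.466,0,0,1,-0.8,-0.466,0,-0.014,1]'

```text
clock: 1.35
ee_pos: [0.512, 0.2273, 0.2145]
tcp_rot: [[-0.965, 0.262, -0.0], [0.262, 0.965, -0.0], [0.0, -0.0, -1.0]]
wrist_force: [0.5, 0.7, 0.1]
finger_gap: 0.095
grasp_force: 0.0
```

Emit:
arm_command --deltas '[0,0,0,0,1,0,0,0,0,1]'

```text
clock: 1.6
ee_pos: [0.5109, 0.2287, 0.2144]
tcp_rot: [[-0.964, 0.265, -0.001], [0.265, 0.964, 0.0], [0.001, -0.0, -1.0]]
wrist_force: [0.1, -0.1, -0.0]
finger_gap: 0.0948
grasp_force: 0.0
```

Run:
```python
from h import *
s=observe();R=s["tcp_rot"];print(s["ee_pos"],np.degrees(np.arctan2(R[1,1],R[0,1])),s["joints"])
c=camera_info("wrist");w=get_image("wrist");cv2.imwrite("pics/w1.png",w)
for nm,lo,hi,z in(("blue",(100,120,40),(130,255,255),.085),("brass",(10,120,60),(32,255,255),.035),("green",(45,100,60),(85,255,255),.054),("red",(0,150,70),(8,255,255),.054)):
    for t in blobs(w,lo,hi,None,8)[:4]: print(nm,np.round(t[0],1),t[1],np.round(ray(c,*t[0],z),4))
```

```text
[0.5108727  0.22872573 0.21435616] 74.64273015042976 [ 3.02826212e-01  3.98876676e-01  1.72083613e+00  2.85246580e-04
  1.02260998e+00 -1.00008386e+00]
blue [263.3 181.2] 672 [0.5052 0.2363 0.085 ]
brass [459.2 315.5] 158 [0.8056 0.4743 0.035 ]
brass [104.9 293.1] 130 [ 0.6221 -0.0441  0.035 ]
brass [426.6 315.3] 120 [0.7918 0.4253 0.035 ]
brass [403.7 317.2] 22 [0.7861 0.3902 0.035 ]
red [348.9 115.3] 1004 [0.4617 0.354  0.054 ]
red [324.9 129.2] 19 [0.4699 0.3234 0.054 ]
```

View pics/w1.png

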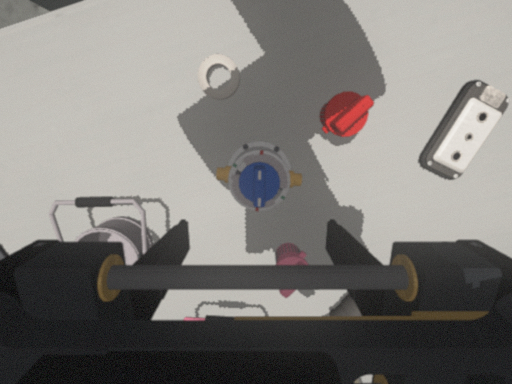

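The wrist view shows the blue cap at about (260,180), with stubs at (224,174) and (295,180). The wing is nearly vertical in the image, so it lines up with the tool x axis. The red look-alike at (347,113) is well away. One refinement of the centre follows, using the same picture.

Run:
```python
from h import *
c=camera_info("wrist");w=cv2.imread("pics/w1.png")
br=blobs(w,(8,100,40),(35,255,255),(205,150,315,200),10)
P=[]
for t in br[:2]: P.append(ray(c,*t[0],.03));print(np.round(t[0],1),t[1],P[-1])
d=P[0]-P[1];print("mid",(P[0]+P[1])/2,"ang",np.degrees(np.arctan2(d[1],d[0]))%180)
bl=blobs(w,(95,80,20),(130,255,255),(230,150,290,215),50)[0]
(u,v),r=cv2.minEnclosingCircle(bl[3]);print(u,v,r,bl[1],ray(c,u,v,.06))
# wing: bright top edges / highlights
g=w[150:215,230:290];cv2.imwrite("pics/wc.png",cv2.resize(g,None,fx=9,fy=9,interpolation=cv2.INTER_CUBIC))
print("proj tcp",proj(c,observe()["ee_pos"]), proj(c,[.5108,.2287,.06]))
```

```text
[295.1 178.9] 116 [0.52593993 0.27716442 0.03      ]
[222.7 172.8] 105 [0.4920066  0.18462914 0.03      ]
mid [0.50897327 0.23089678 0.03      ] ang 69.86166296599934
259.0 184.09091186523438 22.113628387451172 1240 [0.51299746 0.22964716 0.06      ]
proj tcp [258.52568747 233.80418396] [257.80954192 182.63628716]
```

View pics/wc.png

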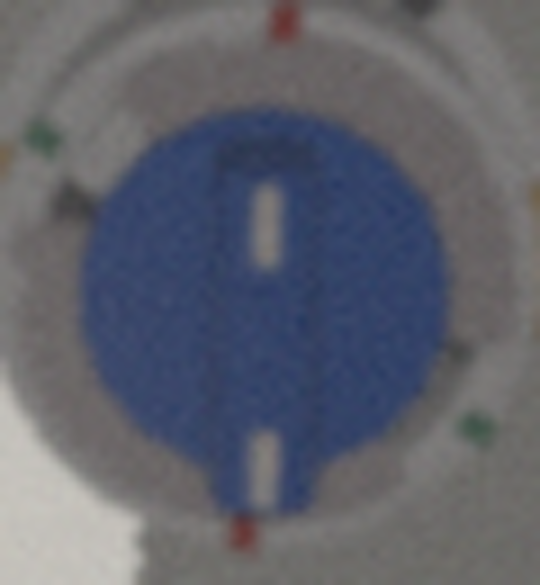

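In the crop, the wing's white marks are at image (259.7,175) and (259.2,202.2). The red rim marks are at (261.7,152.2) and (256.9,209.2).

```bash
cat >> h.py <<'E'
def go(x,y,z,yaw):
    "tool-frame shift (units of 50 mm) and turn (units of 360) to the target"
    s=observe();R=s["tcp_rot"];d=R.T@(np.array([x,y,z])-s["ee_pos"])
    a=np.degrees(np.arctan2(R[1,1],R[0,1]));t=-(yaw-a)/360
    print("pos",np.round(s["ee_pos"],4),"yaw",round(a,1),"shift",np.round(d/.05,2),"turn",round(t,4),"joints",np.round(s["joints"],2))
E
python3 - <<'E'
from h import *
c=camera_info("wrist")
for a,b,z in(((259.7,175),(259.2,202.2),.091),((261.7,152.2),(256.9,209.2),.054)):
    p,q=ray(c,*a,z),ray(c,*b,z);d=q-p;print((p+q)/2,np.linalg.norm(d),np.degrees(np.arctan2(d[1],d[0])))
E
```

```text
[0.51113661 0.23051902 0.091     ] 0.032010121497032924 -16.15739903469783
[0.51129008 0.230441   0.054     ] 0.07455571278573052 -19.846005170612965
```

Emit:
arm_command --deltas '[0,0.036,0.9,0.002,0.2,0,0,0.9,0,-0.2,0,0,0.8,0,-0.4,0,0,0.36,0,-0.4,0,0,0,0,-1]' --squeeze 35

```text
clock: 2.28
ee_pos: [0.5106, 0.2311, 0.0656]
tcp_rot: [[-0.962, 0.275, -0.002], [0.275, 0.962, -0.001], [0.002, -0.001, -1.0]]
wrist_force: [-0.0, 0.7, -0.1]
finger_gap: 0.0508
grasp_force: 0.0
```

Emit:
arm_command --deltas '[0,0,0,0,-1,0,0,0,0,-1,0,0,0,0,-1]'

```text
clock: 2.65
ee_pos: [0.512, 0.2306, 0.0674]
tcp_rot: [[-0.961, 0.276, 0.001], [0.276, 0.961, 0.0], [-0.001, 0.001, -1.0]]
wrist_force: [0.1, 0.4, 0.6]
finger_gap: 0.0203
grasp_force: 0.0
```

Emit:
arm_command --deltas '[0,0,0,0,-1,0,0,0,0,-1,0,0,0,0,-1]'

```text
clock: 3.02
ee_pos: [0.512, 0.2305, 0.0671]
tcp_rot: [[-0.961, 0.276, 0.001], [0.276, 0.961, 0.0], [-0.001, 0.001, -1.0]]
wrist_force: [-1.3, 1.2, 5.4]
finger_gap: 0.0133
grasp_force: 35.0
```

Emit:
arm_command --deltas '[0,0,0,-0.024,-1,0,0,0,-0.024,-1,0,0,0,-0.024,-1,0,0,0,-0.024,-1,0,0,0,-0.024,-1]'

```text
clock: 3.65
ee_pos: [0.5121, 0.2305, 0.0671]
tcp_rot: [[-0.887, -0.461, 0.001], [-0.461, 0.887, 0.0], [-0.001, -0.0, -1.0]]
wrist_force: [0.4, 0.1, 6.0]
finger_gap: 0.0137
grasp_force: 35.0
```

Emit:
arm_command --deltas '[0,0,0,-0.016,-1,0,0,0,-0.012,-1,0,0,0,-0.012,-1,0,0,0,0,-1]'

```text
clock: 4.15
ee_pos: [0.5114, 0.231, 0.0671]
tcp_rot: [[-0.748, -0.664, -0.0], [-0.664, 0.748, 0.001], [-0.0, 0.001, -1.0]]
wrist_force: [-4.2, 5.5, 6.7]
finger_gap: 0.0139
grasp_force: 35.0
```

Run:
```python
from h import *
go(.511,.2305,.13,100);print(observe()["wrist_torque"],observe()["grasp_force"])
```

```text
pos [0.5114 0.231  0.0671] yaw 131.6 shift [ 0.01 -0.   -1.26] turn 0.0878 joints [ 0.31  0.59  1.86  0.    0.69 -1.99]
[ 1.05816173  0.8701637  -0.16257479] 35.00888764858246
```

Emit:
arm_command --deltas '[0,0,-0.1,0.002,-1,0,0,-0.3,0,-1,0,0,-0.3,0,-1]'

```text
clock: 4.53
ee_pos: [0.5118, 0.2304, 0.1028]
tcp_rot: [[-0.756, -0.654, 0.0], [-0.654, 0.756, 0.0], [-0.0, -0.0, -1.0]]
wrist_force: [-1.1, 3.1, -2.8]
finger_gap: 0.0138
grasp_force: 35.0
```

Emit:
arm_command --deltas '[0,0,-0.6,0,-1,0,0,-0.6,0,-1,0.381,-0.69,0,0,-1,0.381,-0.69,0,0,-1,0.381,-0.69,0,0,-1]'

```text
clock: 5.15
ee_pos: [0.5365, 0.1133, 0.1629]
tcp_rot: [[-0.756, -0.655, 0.001], [-0.655, 0.756, -0.0], [-0.001, -0.001, -1.0]]
wrist_force: [0.5, -0.8, -1.0]
finger_gap: 0.0137
grasp_force: 35.0
```

Emit:
arm_command --deltas '[0.381,-0.69,0,0,-1,0.381,-0.69,0,0,-1,0.381,-0.69,0,0,-1,0,0,0,0,-1]'

```text
clock: 5.65
ee_pos: [0.5612, -0.0034, 0.1626]
tcp_rot: [[-0.758, -0.652, 0.001], [-0.652, 0.758, -0.001], [-0.0, -0.001, -1.0]]
wrist_force: [0.4, 0.3, -1.2]
finger_gap: 0.0137
grasp_force: 35.0
```

Run:
```python
from h import *
c=camera_info("wrist");w=get_image("wrist");cv2.imwrite("pics/w2.png",w)
go(.561,-.001,.068,130.9)
print(proj(c,[.561,-.001,.06]),[np.round(proj(c,[.561+.046*np.cos(a),-.001+.046*np.sin(a),.06])) for a in(0,1.57,3.14,4.71)],proj(c,[.482,.019,.056]))
```

```text
pos [ 0.5608 -0.002   0.1624] yaw 130.8 shift [-0.02  0.01  1.89] turn -0.0004 joints [-0.12  0.46  1.78 -0.    0.9  -2.4 ]
[260.21631577 196.03178825] [array([233., 226.]), array([292., 222.]), array([290., 164.]), array([227., 168.])] [325.02809184 151.40385425]
```

View pics/w2.png

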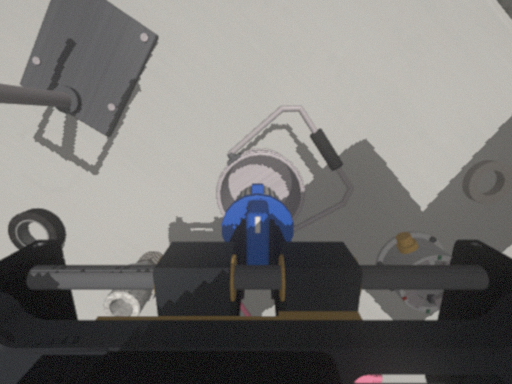

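The wrist view shows the filter held over the grey pail. The rim centre is near (260,192), where I predicted (260,196). The sleeve is at (326,148), predicted (325,151). I shift about 3 mm and lower.

Emit:
arm_command --deltas '[0.06,0,0.5,0,-1,0,0,0.6,0,-1,0,0,0.5,0,-1,0,0,0.25,0,-1,0,0,0,0,-1]'

```text
clock: 6.32
ee_pos: [0.5583, -0.0024, 0.069]
tcp_rot: [[-0.756, -0.655, -0.001], [-0.655, 0.756, 0.0], [0.001, 0.001, -1.0]]
wrist_force: [-0.5, -0.2, -0.6]
finger_gap: 0.0139
grasp_force: 35.0
```

Emit:
arm_command --deltas '[0,0,0.06,0,-1,0,0,0,0,-1]'

```text
clock: 6.58
ee_pos: [0.5587, -0.0028, 0.0667]
tcp_rot: [[-0.756, -0.654, 0.001], [-0.654, 0.756, -0.0], [-0.001, -0.001, -1.0]]
wrist_force: [-0.2, -0.3, -1.4]
finger_gap: 0.0139
grasp_force: 35.0
```

Emit:
arm_command --deltas '[0,0,0.04,0,-1,0,0,0,0,-1]'

```text
clock: 6.82
ee_pos: [0.5585, -0.0029, 0.0642]
tcp_rot: [[-0.756, -0.654, 0.0], [-0.654, 0.756, 0.0], [-0.0, -0.0, -1.0]]
wrist_force: [0.3, 0.9, -1.7]
finger_gap: 0.0139
grasp_force: 35.0
```

Emit:
arm_command --deltas '[0,0,0.02,0,-1,0,0,0,0,-1]'

```text
clock: 7.08
ee_pos: [0.5586, -0.0029, 0.0641]
tcp_rot: [[-0.756, -0.654, 0.001], [-0.654, 0.756, -0.0], [-0.001, -0.001, -1.0]]
wrist_force: [-2.6, 0.3, 10.7]
finger_gap: 0.0136
grasp_force: 35.0
```

The filter is down, with 10.7 N on the wrist. I release and rise.

Emit:
arm_command --deltas '[0,0,-0.02,0,-0.3,0,0,0,0,-0.3,0,0,0,0,-0.3,0,0,0,0,-0.3]'

```text
clock: 7.58
ee_pos: [0.5585, -0.0029, 0.064]
tcp_rot: [[-0.756, -0.654, -0.0], [-0.654, 0.756, 0.0], [0.0, 0.0, -1.0]]
wrist_force: [-1.0, -0.5, 0.5]
finger_gap: 0.033
grasp_force: 0.0
```

Emit:
arm_command --deltas '[0,0,-0.5,0,-0.3,0,0,-0.9,0,-0.3,0,0,-0.6,0.028,-0.3,0,0,0,0.028,0,0,0,0,0.028,0]'

```text
clock: 8.2
ee_pos: [0.5585, -0.0029, 0.1646]
tcp_rot: [[-0.984, -0.179, 0.001], [-0.179, 0.984, -0.0], [-0.001, -0.0, -1.0]]
wrist_force: [0.6, -0.4, -0.9]
finger_gap: 0.0455
grasp_force: 0.0
```

Emit:
arm_command --deltas '[0,0,0,0.028,0,0,0,0,0.028,0,0,0,0,0.028,0,0,0,0,0.028,0,0,0,0,0.028,0]'

```text
clock: 8.82
ee_pos: [0.5584, -0.0029, 0.164]
tcp_rot: [[-0.765, 0.644, -0.0], [0.644, 0.765, 0.0], [0.0, -0.0, -1.0]]
wrist_force: [0.3, 0.3, -0.6]
finger_gap: 0.0474
grasp_force: 0.0
```

Emit:
arm_command --deltas '[0,0,0,0.028,-0.2,0,0,0,0.028,-0.2,0,0,0,0.028,-0.2,0,0,0,0.028,-0.2,0,0,0,0.028,-0.2]'

```text
clock: 9.45
ee_pos: [0.5584, -0.0029, 0.164]
tcp_rot: [[0.009, 1.0, -0.0], [1.0, -0.009, 0.0], [0.0, -0.0, -1.0]]
wrist_force: [-0.8, 0.2, 0.9]
finger_gap: 0.0378
grasp_force: 0.0
```

Run:
```python
from h import *
c=camera_info("wrist");w=get_image("wrist");cv2.imwrite("pics/w3.png",w)
t=camera_info("top");b=get_image("top")
for z in(.056,):
  for x in blobs(b,(0,0,0),(180,255,40),(235,210,275,232))[:2]: print(np.round(x[0],1),x[1],ray(t,*x[0],z))
go(.480,.017,.046,-14)
```

```text
[238.4 213.1] 52 [0.51220568 0.0726577  0.056     ]
pos [ 0.5585 -0.0029  0.164 ] yaw -0.3 shift [ 0.39 -1.57  2.36] turn 0.0381 joints [-0.12  0.46  1.78  0.    0.9  -0.12]
```

View pics/w3.png

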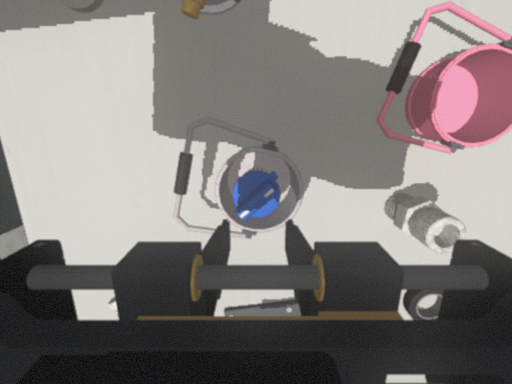

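The filter stands in the grey pail, whose rim is centred near (260,191). The sleeve runs from (188,155) to (179,192), centred at (183,173).

Run:
```python
from h import *
c=camera_info("wrist");w=cv2.imread("pics/w3.png")
t=blobs(w,(0,0,0),(180,255,45),(170,148,195,200))
for x in t[:2]:print(np.round(x[0],1),x[1],x[2],ray(c,*x[0],.058))
p,q=ray(c,188,155,.056),ray(c,179,192,.056);print(p,q,np.linalg.norm(p-q),np.degrees(np.arctan2(*(p-q)[1::-1])))
print("rim",ray(c,260,191,.06))
```

```text
[0.48697718 0.03716192 0.056     ] [ 0.47420211 -0.0027346   0.056     ] 0.04189194361918488 72.24466971964671
rim [ 0.56183778 -0.00094757  0.06      ]
```

Emit:
arm_command --deltas '[0,0,0,0.0205,-0.33,0,0,0,0.0205,-0.33,-0.008,-0.8,0,0,-0.33,-0.008,-0.81,0,0,-0.33,0,0,0,0,-0.33]'

```text
clock: 10.18
ee_pos: [0.4785, 0.0176, 0.1644]
tcp_rot: [[0.253, 0.967, -0.001], [0.967, -0.253, 0.0], [-0.0, -0.001, -1.0]]
wrist_force: [0.1, -0.5, 0.6]
finger_gap: 0.0322
grasp_force: 0.0
```

Run:
```python
from h import *
go(.4806,.0172,.044,-15);s=observe();print(s["finger_gap"])
c=camera_info("wrist");w=get_image("wrist");cv2.imwrite("pics/w4.png",w)
print(proj(c,[.4806,.0172,.056]))
```

```text
pos [0.4785 0.0176 0.1644] yaw -14.6 shift [0.   0.04 2.41] turn 0.001 joints [-0.1   0.35  1.97  0.    0.82  0.15]
0.032224100431176135
[258.57110057 191.70544903]
```

View pics/w4.png

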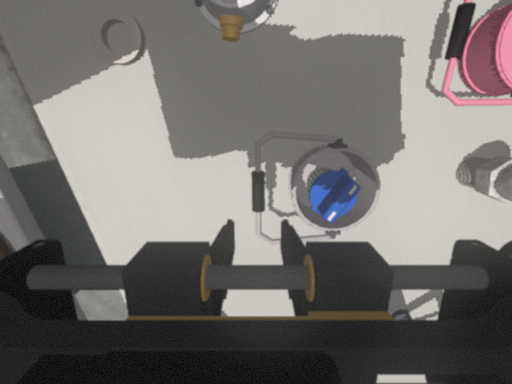

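The sleeve is at (258.5,191), vertical in the image and centred between the fingers. I descend and grip it.

Emit:
arm_command --deltas '[0,0.04,0.8,0,-0.33,0,0,0.8,0,-0.33,0,0,0.6,0,-0.33,0,0,0.2,0,-0.33,0,0,0,0,-1]' --squeeze 30

```text
clock: 10.85
ee_pos: [0.483, 0.0164, 0.044]
tcp_rot: [[0.257, 0.966, -0.0], [0.966, -0.257, 0.0], [0.0, -0.0, -1.0]]
wrist_force: [-0.5, -0.5, -0.6]
finger_gap: 0.0261
grasp_force: 0.0
```

Emit:
arm_command --deltas '[0,0,0,0,-1,0,0,0,0,-1,0,0,0,0,-1,0,0,0,0,-1]'

```text
clock: 11.35
ee_pos: [0.4825, 0.0166, 0.0445]
tcp_rot: [[0.257, 0.966, 0.0], [0.966, -0.257, 0.0], [0.0, 0.0, -1.0]]
wrist_force: [-3.5, 2.1, 4.2]
finger_gap: 0.0132
grasp_force: 30.0
```

Emit:
arm_command --deltas '[0,0.025,-0.288,0,-1,0,0.075,-0.28,0,-1,0,0.122,-0.262,0,-1,0,0.166,-0.237,0,-1,0,0.205,-0.205,0,-1]'

```text
clock: 11.98
ee_pos: [0.5112, 0.009, 0.1084]
tcp_rot: [[0.258, 0.966, 0.0], [0.966, -0.258, 0.0], [0.0, 0.0, -1.0]]
wrist_force: [-0.3, 0.7, -1.9]
finger_gap: 0.0131
grasp_force: 30.0
```

Emit:
arm_command --deltas '[0,0.237,-0.166,0,-1,0,0.262,-0.122,0,-1,0,0.28,-0.075,0,-1,0,0.26,-0.02,0,-1,0,0,0,0,-1]'

```text
clock: 12.6
ee_pos: [0.5637, -0.0047, 0.1277]
tcp_rot: [[0.258, 0.966, 0.004], [0.966, -0.258, -0.0], [0.001, 0.004, -1.0]]
wrist_force: [1.4, 4.1, 11.0]
finger_gap: 0.0129
grasp_force: 30.0
```

Run:
```python
from h import *
go(.56,-.002,.127,-15)
t=camera_info("scene");cs=get_image("scene");cv2.imwrite("pics/s2.png",cs);u,v=proj(t,[.56,0,.1]);print(u,v)
x,y=int(u),int(v);cv2.imwrite("pics/s2c.png",cv2.resize(cs[max(0,y-90):y+90,max(0,x-120):x+120],None,fx=3,fy=3))
```

```text
pos [ 0.5637 -0.0047  0.1277] yaw -15.0 shift [ 0.03 -0.08  0.01] turn 0.0001 joints [-0.13  0.51  1.81  0.    0.82  0.13]
247.74223507322475 189.83649985858736
```

View pics/s2c.png

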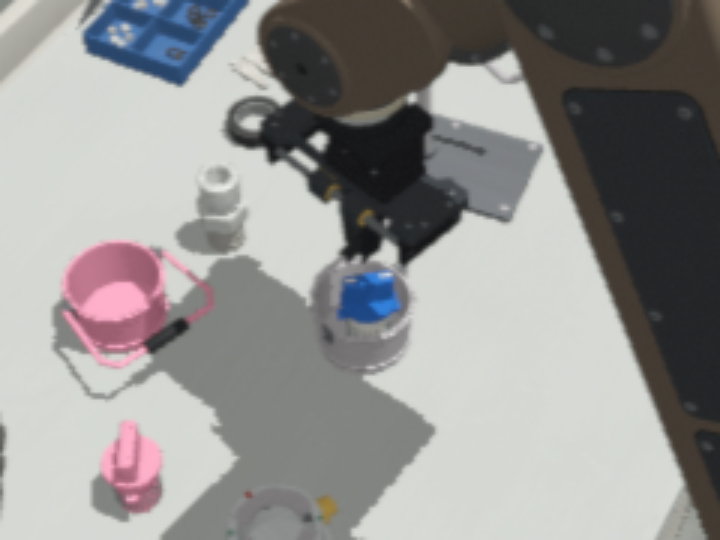

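The bail is upright above the pail, the pail stands, and the filter is inside it (crop 365,295). I check the fork tips in both views and lift.

Run:
```python
from h import *
im=cv2.imread("pics/scene.png");sc=camera_info("scene");tp=camera_info("top");tb=cv2.imread("pics/top.png")
A=sorted([t[0] for t in blobs(tb,(0,120,70),(8,255,255),(315,190,365,225),4)[:2]],key=lambda p:p[0])
B=sorted([t[0] for t in blobs(im,(0,120,70),(8,255,255),(290,95,325,135),4)[:2]],key=lambda p:-p[1])
print(A,B);P=[]
for a,b in zip(A,B):
    o1,o2=np.array(tp["world_from_camera"])[:3,3],np.array(sc["world_from_camera"])[:3,3]
    d1,d2=ray(tp,*a,0)-o1,ray(sc,*b,0)-o2
    s=np.linalg.lstsq(np.c_[d1,-d2],o2-o1,rcond=None)[0];p,q=o1+d1*s[0],o2+d2*s[1];print(p,q);P.append((p+q)/2)
y=P[0]-P[1];y[2]=0;y/=np.linalg.norm(y);x=np.array([y[1],-y[0],0]);m=(P[0]+P[1])/2
print("stand yaw",np.degrees(np.arctan2(x[1],x[0])),"seat",m+.026*x,"pre",m-.05*x,np.linalg.norm(P[0]-P[1]))
```

```text
[array([328.8, 213. ]), array([353.125, 209.875])] [array([305.28571429, 122.        ]), array([314.        , 104.28571429])]
[ 0.50307223 -0.21231957  0.19855397] [ 0.50197803 -0.21272213  0.19851246]
[ 0.51413621 -0.28768149  0.1982472 ] [ 0.51212116 -0.2884107   0.19819576]
stand yaw 7.991946471690121 seat [ 0.53357439 -0.24666859  0.19837735] pre [ 0.45831253 -0.25723517  0.19837735] 0.07626660778247638
```

Emit:
arm_command --deltas '[0,0,-0.2,0,-1,0,0,-0.4,0,-1,0,0,-0.5,0,-1,0,0,-0.5,0,-1,0,0,-0.3,0,-1]' --squeeze 45

```text
clock: 13.28
ee_pos: [0.5613, -0.0047, 0.2227]
tcp_rot: [[0.258, 0.966, 0.0], [0.966, -0.258, -0.0], [-0.0, 0.0, -1.0]]
wrist_force: [-0.1, -0.1, -6.0]
finger_gap: 0.013
grasp_force: 45.0
```

Emit:
arm_command --deltas '[-0.37,-0.28,0,0,-1,-0.62,-0.46,0,0,-1,-0.62,-0.46,0,0,-1,-0.49,-0.37,0,0,-1,-0.37,-0.28,0,0,-1]'

```text
clock: 13.9
ee_pos: [0.4387, -0.1006, 0.2216]
tcp_rot: [[0.258, 0.966, -0.001], [0.966, -0.258, 0.0], [-0.0, -0.001, -1.0]]
wrist_force: [-1.3, -0.2, -4.7]
finger_gap: 0.0128
grasp_force: 45.0
```

Emit:
arm_command --deltas '[-0.5,0.15,0,0,-1,-0.7,0.23,0,0,-1,-0.7,0.23,0,0,-1,-0.65,0.21,0,0,-1,-0.46,0.15,0,0,-1]'

```text
clock: 14.52
ee_pos: [0.4479, -0.2593, 0.2214]
tcp_rot: [[0.258, 0.966, -0.001], [0.966, -0.258, 0.0], [0.0, -0.001, -1.0]]
wrist_force: [0.6, 1.4, -5.9]
finger_gap: 0.0128
grasp_force: 45.0
```

Emit:
arm_command --deltas '[0,0,0,-0.012,-1,0,0,0,-0.02,-1,0,0,0,-0.02,-1,0,0,0,-0.012,-1,0,0,0,0,-1]'

```text
clock: 15.15
ee_pos: [0.4481, -0.2577, 0.2216]
tcp_rot: [[-0.141, 0.99, -0.001], [0.99, 0.141, 0.001], [0.001, -0.001, -1.0]]
wrist_force: [-0.2, -0.3, -5.0]
finger_gap: 0.0128
grasp_force: 45.0
```

Run:
```python
from h import *
go(.534,-.2467,.2227,8)
go(.4533,-.258,.2227,8)
cs=get_image("scene");a=get_image("wrist");
cv2.imwrite("pics/s3.png",np.hstack([cv2.resize(cs[40:240,180:400],(440,400)),cv2.resize(a,(360,400))]))
```

```text
pos [ 0.4481 -0.2577  0.2216] yaw 8.1 shift [-0.02  1.73 -0.02] turn 0.0002 joints [-0.65  0.33  1.81  0.    1.   -0.79]
pos [ 0.4481 -0.2577  0.2216] yaw 8.1 shift [-0.02  0.1  -0.02] turn 0.0002 joints [-0.65  0.33  1.81  0.    1.   -0.79]
```

View pics/s3.png

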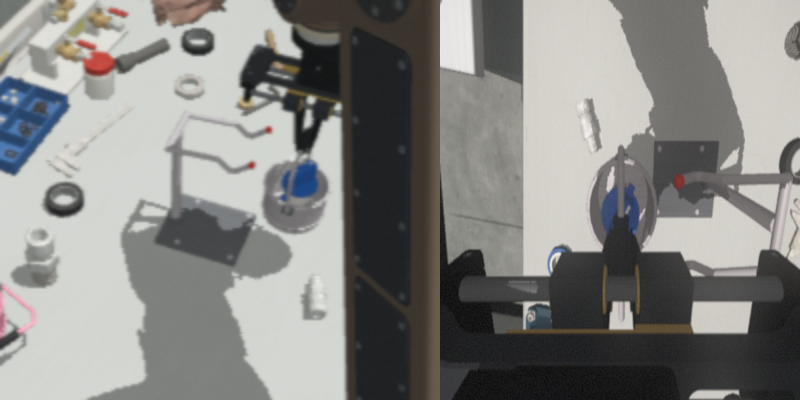

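The view shows the pail hanging just short of the fork tips (one tip at picture pixel (680,181)), with the filter inside. I advance over the valleys, then lower.

Emit:
arm_command --deltas '[0,0.25,0,0,-1,0,0.4,0,0,-1,0,0.45,0,0,-1,0,0.4,0,0,-1,0,0.23,0,0,-1]'

```text
clock: 15.88
ee_pos: [0.5356, -0.2452, 0.2215]
tcp_rot: [[-0.142, 0.99, 0.0], [0.99, 0.142, 0.0], [0.0, 0.0, -1.0]]
wrist_force: [-0.2, 0.9, -5.1]
finger_gap: 0.0131
grasp_force: 45.0
```

Emit:
arm_command --deltas '[0,0,0.2,0,-1,0,0,0.3,0,-1,0,0,0.2,0,-1,0,0,0.1,0,-1,0,0,0,0,-1]'

```text
clock: 16.5
ee_pos: [0.5337, -0.2458, 0.1816]
tcp_rot: [[-0.141, 0.99, -0.0], [0.99, 0.141, 0.0], [0.0, -0.0, -1.0]]
wrist_force: [0.1, -0.5, -5.1]
finger_gap: 0.0131
grasp_force: 45.0
```

Emit:
arm_command --deltas '[0,0,0.08,0,-1,0,0,0.04,0,-1,0,0,0,0,-1]'

```text
clock: 16.88
ee_pos: [0.5338, -0.2456, 0.1758]
tcp_rot: [[-0.141, 0.99, -0.0], [0.99, 0.141, 0.0], [0.0, -0.0, -1.0]]
wrist_force: [-0.4, -0.5, -5.0]
finger_gap: 0.0129
grasp_force: 45.0
```

Emit:
arm_command --deltas '[0,0,0.03,0,-1,0,0,0.03,0,-1,0,0,0,0,-1]'

```text
clock: 17.25
ee_pos: [0.5339, -0.2458, 0.1748]
tcp_rot: [[-0.141, 0.99, 0.002], [0.99, 0.141, -0.001], [-0.001, 0.001, -1.0]]
wrist_force: [-6.0, 3.3, 13.2]
finger_gap: 0.0131
grasp_force: 45.0
```

It is seated: the sleeve is at about 0.187 m and the wrist force has reversed. I check with a picture, then release slowly.

Emit:
arm_command --deltas '[0,0,-0.02,0,-1,0,0,0,0,-0.3,0,0,0,0,-0.3,0,0,0,0,-0.3,0,0,0,0,-0.3]'

```text
clock: 17.88
ee_pos: [0.5339, -0.2457, 0.1738]
tcp_rot: [[-0.141, 0.99, 0.0], [0.99, 0.141, 0.0], [0.0, 0.0, -1.0]]
wrist_force: [-0.1, -0.4, -0.7]
finger_gap: 0.0331
grasp_force: 0.0
```

Run:
```python
from h import *
print(observe()["finger_gap"],observe()["wrist_force"])
cs=get_image("scene");a=get_image("wrist");
cv2.imwrite("pics/s4.png",np.hstack([cv2.resize(cs[40:240,180:400],(440,400)),cv2.resize(a,(360,400))]))
```

```text
0.033141016869483626 [-0.1095028  -0.41923738 -0.69980223]
```

View pics/s4.png

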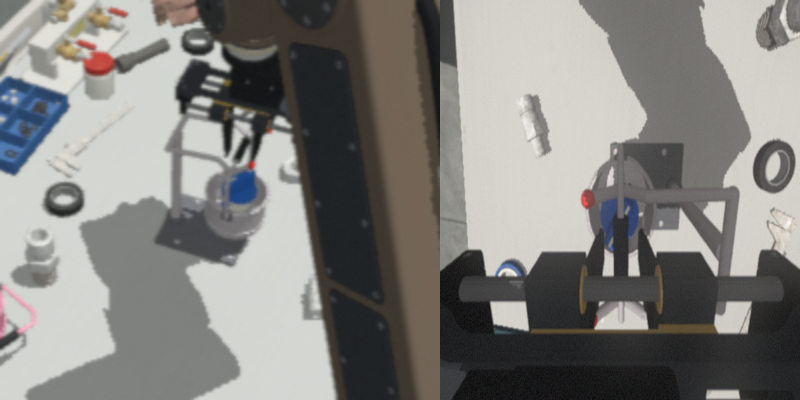

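The pail hangs on both prongs with the fingers open clear of the sleeve (picture pixel (620,230)). I rise straight up and let it settle.

Emit:
arm_command --deltas '[0,0,-0.2,0,-0.3,0,0,-0.5,0,-0.3,0,0,-0.9,0,-0.3,0,0,-0.9,0,-0.3,0,0,0,0,-0.3]'

```text
clock: 18.6
ee_pos: [0.5347, -0.2461, 0.3029]
tcp_rot: [[-0.141, 0.99, 0.006], [0.99, 0.141, -0.003], [-0.004, 0.005, -1.0]]
wrist_force: [-0.8, 0.5, 1.1]
finger_gap: 0.0335
grasp_force: 0.0
```

Emit:
arm_command --deltas '[0,0,0,0,-0.3,0,0,0,0,-0.3,0,0,0,0,-0.3,0,0,0,0,-0.3,0,0,0,0,-0.3]'

```text
clock: 19.23
ee_pos: [0.5338, -0.2457, 0.2986]
tcp_rot: [[-0.141, 0.99, -0.0], [0.99, 0.141, 0.0], [0.0, -0.0, -1.0]]
wrist_force: [-0.5, 0.1, 0.3]
finger_gap: 0.0331
grasp_force: 0.0
```

Emit:
arm_command --deltas '[0,0,0,0,-0.3,0,0,0,0,-0.3,0,0,0,0,-0.3,0,0,0,0,-0.3,0,0,0,0,-0.3]'

```text
clock: 19.85
ee_pos: [0.5338, -0.2457, 0.2989]
tcp_rot: [[-0.141, 0.99, 0.0], [0.99, 0.141, 0.0], [0.0, 0.0, -1.0]]
wrist_force: [-0.6, -0.4, -0.2]
finger_gap: 0.0327
grasp_force: 0.0
```

Run:
```python
from h import *
c=camera_info("wrist");a=get_image("wrist");
print(proj(c,[.534,-.2467,.187]),[ (np.round(t[0]),t[1],ray(c,*t[0],.187)) for t in blobs(a,(0,0,0),(180,255,45),(150,60,360,225),60)[:3]])
d=get_image("wrist");print("motion",np.abs(a.astype(int)-d)[:225].mean(),(np.abs(a.astype(int)-d)[:225].max(2)>40).sum())
```

```text
[257.03004876 191.71249071] []
motion 1.9951736111111111 0
```

Run:
```python
from h import *
c=camera_info("wrist");a=get_image("wrist")
for t in blobs(a,(0,0,0),(180,255,62),(235,140,280,235),40)[:2]: print(np.round(t[0]),t[1],t[2],ray(c,*t[0],.187))
print(finish_job())
```

```text
[258. 187.] 236 ((257.0, 188.5), (35.0, 10.0), 90.0) [ 0.53372109 -0.24095881  0.187     ]
the job is handed in; nothing more can be done
None
```

I handed the job in at about 20 s. `finish_job` gave no verdict, but the last camera check showed the pail hanging still on both fork prongs with its sleeve at the hook seat; I last saw the filter in it just before the final rise. I viewed 11 pictures against the limit of 10.

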